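# Set up the tong game and lift the first meeple

## Robot

A 6-joint arm with a two-finger parallel gripper is mounted at the origin on the work surface. World frame = base frame: x ahead of the robot, y to its left, z up, the work surface at z = 0. Lengths are in mm, angles in degrees, forces in N, time in s.
With the tool pointing down it reaches from about 350 to 850 mm from the base axis. Payload 8.1 kg.
Tool frame: the origin (TCP) lies midway between the tips of the shut fingers; the grasp point (between the pads) lies 19 mm behind it; y points along the fingers, x is the direction in which the jaws open and shut, and the axes are right-handed (so a half turn about y gives the same grasp; the last joint's range is limited). The gripper opens to 85 mm and grips with 20 to 120 N. Pads are 22 mm wide; open, the fingers measure 114 mm over their backs; the gripper's body (76 mm by 85 mm) begins 54 mm behind the grasp point. The pads swing forward as they close: fully open they stand 13 mm farther back than shut.
Start: joints at [59.45, 7.471, 85.268, -0, 87.261, -4.893], TCP at [259.77, 540.855, 199.892] pointing down, gripper open.
Joint ranges: [-169.43, 169.43], [-51.17, 129.36], [1.28, 143.12], [-76.62, 256.62], [0, 156.53], [-152.29, 152.29]. Speed limits (degrees/s): [136.94, 136.94, 159.86, 180, 180, 180].

## Interface

Orientations are given as [roll, pitch, yaw] about the fixed x, y, z axes, in that order (R = Rz(yaw) Ry(pitch) Rx(roll)).
In Python, from bench import r gives the robot as it stands.
- The arm moves only by the tool move_arm, never from a script. Its arguments are lists of equal length, an entry for each row: "linear": the shift along the tool's x, y, z normalised to -1 to 1, where 1 is 300 mm, a list of three; "twist": the turn, a rotation vector about the tool's x, y, z normalised to -1 to 1, where 1 is pi/2 rad, a list of three; "hand": the opening, from -1 (shut) to 1 (fully open). A call has 1 to 12 rows; each row is the pose to reach, as a shift and turn from the pose measured when the call began, along the tool's axes at that moment; what a row does not reach only later rows make up. A row lasts 1/12 s, in which the tool goes at most 41.7 mm and 7.16 degrees, less where a joint would pass 70% of its speed; a pose out of reach is approached as far as the arm can. A call with a number of a shift or a turn outside -1 to 1 is refused whole. A call with a gripper value outside its range is refused whole. The fingers move at their own pace and stop on an object; "force" is the grip in N (left out, the last holds). Time passes only in rows, so rows that repeat a pose let the fingers close. It gives the time, the measured TCP pose, the force and the opening at its end, in the units of the state.
- r.sense(): the state, without advancing time (a new reading comes with each control period).
- r.snapshot(name): name is "side" or "top"; returns a dict with "frame" (400x640x3 uint8, red, green, blue), "range_z" (400x640 float32, mm along the optical axis (not along the pixel's ray), 0 where there is no reading), "intrinsics" (3x3 intrinsics, pixels), "R" (3x3) and "t" (3): a world point X has camera coordinates R X + t. Camera axes: x right, y down, z forward; pixel columns grow to the right and rows downward; lengths in mm; the calibration is good to about 2 mm. A picture is of the moment at which its call begins.
- r.hand_in(): hands the job in, once; it reports no verdict.
The state is a dict: "time": time; "joint_pos": joint angles; "qd": joint speeds; "joint_efforts": joint torques, N m; "tool_pos": TCP position; "tcp_rot": TCP orientation; "ft_force": force on the tool from outside, world axes, zero at the start; "wrist_torque": the same for the moment, N m; "finger_gap": finger opening in mm.
Only numpy, scipy, OpenCV 4.12 (cv2) and the standard library are available. Lean on these libraries where they do the work, as an engineer would, in place of code of your own. Each camera call takes 0.05 s, during which the arm holds its last target. There are 200 camera calls.

## Task

Set up the tong game: lower the wooden playing board onto its base so that both pins come up through the two holes and the board lies flush, and let go of it. Then pick up the wooden tongs, close them on the single meeple standing on the shelf and lift it with the tongs only (never touch it with the gripper), and finish while still holding it still in the tongs above the middle of the seated board, about a hand's breadth (10 cm) up; leave the bowl, tray, token box and dice tower where they are.

Things in the scene. Friction and masses are not known exactly. Their poses are not given: they have to be found in the camera images.
- base: Dark wooden game base, 170 (x) x 120 (y) x 12 mm high, fixed; origin at the centre of its underside, z up. Two upright steel pins, 10 mm in diameter with tapered tips, stand 16 mm above its top at (x, y) = (+60, +34) and (-60, -34) mm. Same after half a turn.
- base_top (a point): Centre of the base's top face, 12 mm above the shelf; axes as the base.
- board: Loose plywood board lying flat, 160 (x) x 110 (y) x 8 mm, about 160 g; origin at the centre of its underside. Through holes, 14 mm wide, at (x, y) = (+60, +34) and (-60, -34) mm. Gripped by the low wall on its middle: 12 mm thick (x), 70 long (y), top 38 mm above the underside. Seated, its x lies along the base's x, either way round.
- tongs: Loose bamboo tongs, 67 g, both arms on edge, 26 mm high, 5 mm thick, joined by a block at the rear. x points to the tips, y across. Origin on the centre line at shelf level, at the place to squeeze: block at x = -88 to -74 mm, tips at x = +104. Open, they are 34 mm wide outside at the origin, 43 mm between the tips. Frame fixed to the +y arm.
- tongs_arm (a joint): Angle by which the tongs are squeezed, rad: 0 untouched (sprung open), 0.16 with 14 mm between the tips, 0.225 nearly shut. At the origin they start to close at 3 N per side; 7 N brings the tips to 14 mm; each mm squeezed there moves the tips 2.4 mm together.
- meeple: The single loose wooden meeple (flat figure with head, arms and two legs) standing upright on its feet on the shelf, at the far right, 14 g: 26 mm wide (x), 14 mm thick (y), 28 mm high; origin at the centre of its underside. Its flat front and back face along +y and -y.
- bowl: Bystander: white ceramic bowl of green dice, 120 mm across, 50 mm high; origin at the centre of its underside.
- tray: Bystander: red acrylic tray of lying meeples, 100 (x) x 140 (y) x 22 mm high; origin at the centre of its underside.
- token_box: Bystander: closed clear polystyrene token box, 90 (x) x 120 (y) x 38 mm high; origin at the centre of its underside.
- tower: Bystander: white plastic dice tower, 80 x 80 x 160 mm high, with a catch tray that reaches 110 mm to its -x side; origin at the centre of the tower's underside.
There are look-alikes about, which are no part of the job. What is shaped like the tongs but blue or yellow is not meant. There is more than one size of the base; the one meant has the size given above.

How it is judged (in metres and radians):
On the way, in this order (a step that is already met when the one before it is completed fails the run):
1. the board lies flush on the base, over both pins, and is let go (z of board in the frame of base_top below 0.002 m and horizontal distance between board and base below 0.005 m and angle between the x axis of board and the x axis of base, either way round below 0.08 rad and angle between board's own z axis and vertical below 0.03 rad and contact force between the fingers and board below 0.1 N), for 0.2 s.
2. the meeple is clamped in the tongs and lifted off the shelf (height (world z) of meeple above 0.025 m and contact force between tongs and meeple above 1 N and contact force between the fingers and tongs above 1 N), for 0.2 s.
At the end, for the whole second after the job is handed in: Board on the base: flush within 2 mm, centres within 5 mm, axes within 0.08 rad, level within 0.03 rad, untouched. Gripper holds the tongs, which clamp the meeple (over 1 N each), still (0.03 m/s), within 50 mm of above the board's centre, 60 to 200 mm above the base's top (z of board in the frame of base_top below 0.002 m and horizontal distance between board and base below 0.005 m and angle between the x axis of board and the x axis of base, either way round below 0.08 rad and angle between board's own z axis and vertical below 0.03 rad and horizontal distance between meeple and board below 0.05 m and z of meeple in the frame of base_top between 0.06 and 0.2 m and linear speed of meeple below 0.03 m/s and contact force between tongs and meeple above 1 N and contact force between the fingers and tongs above 1 N and contact force between each of tongs, meeple, the arm and board below 0.1 N); the arm keeps its last pose, push and grip.
It fails at once if the gripper or arm touches the meeple (contact force between any of the fingers, the arm and meeple above 0.2 N).
It fails at once if a bystander is moved by more than 30 mm (distance of any of bowl, tray, token_box, tower from where it was at the start of the episode above 0.03 m).
It also fails if it takes over 58 s, if anything falls off the work surface, if the arm or the gripper's body presses on something with over 40 N, if the wrist force passes 120 N, or if a joint passes its speed limit or range.

## Working session

There is one attempt and no reset: what is moved stays moved. The work goes in short steps, Python scripts to look and compute and a tool call to move; the robot and the scene stay as the last step left them, time stands still between calls to the robot, and variables do not carry over. Pictures are saved under pics/ and viewed, on a budget of 10 in all, crops included, one or two more only if the job needs it, and the job is handed in when it is done.

Besides the shell and the picture viewer there is one more tool, called after "Request:" by a JSON object that holds its "method" and its "body". move_arm: Moves the arm, as the interface text tells. Scaled input: -1 to 1 covers 300 mm each way for a shift and pi/2 rad each way for a turn. Its arguments: {"type":"object","properties":{"linear":{"type":"array","items":{"type":"array","items":{"type":"number","minimum":-1,"maximum":1}}},"twist":{"type":"array","items":{"type":"array","items":{"type":"number","minimum":-1,"maximum":1}}},"hand":{"type":"array","items":{"type":"number"}},"force":{"type":"number"}},"required":["linear","twist","hand"]}

```bash
ls; mkdir -p pics
cat > h.py <<'E'
import numpy as np, cv2
from bench import r
def snap(n):
    s=r.snapshot(n); s['K']=np.array(s['intrinsics']); s['R']=np.array(s['R']); s['t']=np.array(s['t']); return s
def cloud(s):
    z=s['range_z']; v,u=np.mgrid[:400,:640]; K=s['K']
    P=np.stack([(u-K[0,2])/K[0,0]*z,(v-K[1,2])/K[1,1]*z,z],-1)
    return (P-s['t'])@s['R']
def ray(s,u,v,h):
    d=s['R'].T@np.linalg.solve(s['K'],[u,v,1.]); c=-s['R'].T@s['t']
    return c+d*(h-c[2])/d[2]
def save(s,name,box=None,k=1):
    f=s['frame'][...,::-1]
    if box: f=f[box[1]:box[3],box[0]:box[2]]
    cv2.imwrite('pics/'+name,cv2.resize(f,None,fx=k,fy=k,interpolation=cv2.INTER_CUBIC))
E
python3 - <<'E'
from h import *
print(r.sense())
for n in('top','side'):
    s=snap(n); save(s,n+'0.png'); np.savez('/tmp/'+n+'0.npz',**{k:s[k] for k in('frame','range_z','K','R','t')})
    print(n,-s['R'].T@s['t'],s['K'][0],s['R'])
E
```

```text
pics
{'time': 0.0, 'joint_pos': array([ 5.94520386e+01,  7.51530068e+00,  8.53301822e+01, -1.88318768e-04,
        8.72629517e+01, -4.89309259e+00]), 'qd': array([-0.0016856 , -0.02462027,  0.06031283, -0.08253874, -0.03126852,
        0.10905786]), 'joint_efforts': array([-1.15652398e-03, -5.69394815e+01, -5.00551164e+01, -5.19425066e-04,
        1.50094862e-02,  1.85104113e-05]), 'tool_pos': array([259.43229428, 540.32017476, 198.83384643]), 'tcp_rot': array([-89.99093827,   0.10805542,  64.34514888]), 'ft_force': array([ 1.02684947,  0.4124971 , -0.00385437]), 'wrist_torque': array([ 0.07141603, -0.04606558,  0.00232724]), 'finger_gap': 85.45353715608495}
top [ 178.16806689  -91.63252877 1700.72202394] [483.88537993   0.         315.41462331] [[ 0.04051382 -0.9991682   0.00464001]
 [-0.97848298 -0.0406145  -0.2022907 ]
 [ 0.20231089  0.0036554  -0.97931453]]
side [ 174.8415783  -910.22057421  655.92745941] [375.36979524   0.         319.32950778] [[ 0.91268279 -0.40859899 -0.00754963]
 [-0.24070286 -0.52254237 -0.81793129]
 [ 0.3302609   0.74832903 -0.57526637]]
```

View pics/top0.png

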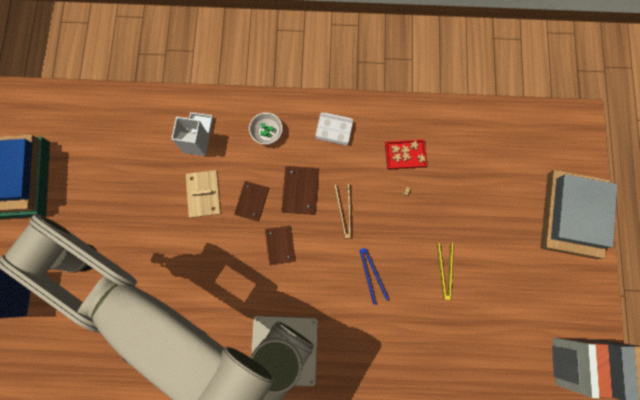

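View pics/side0.png

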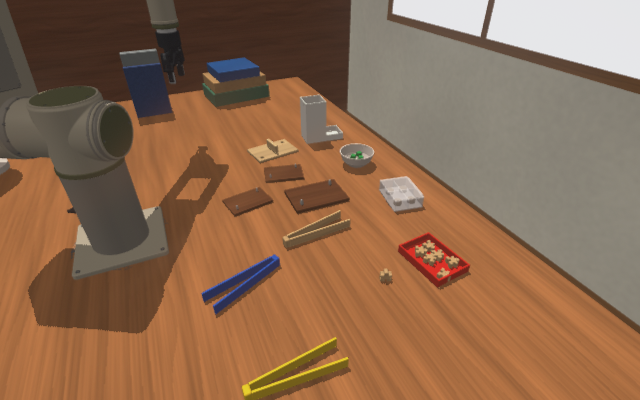

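The top view shows three dark bases: at (252,200), (280,245) and (300,190). The last is the largest and probably 170x120. The board is at (202,193), the bamboo tongs at (344,210), and the single meeple at (407,191). The blue and yellow tongs are decoys. Next I measure sizes to confirm.

```bash
cat > m.py <<'E'
from h import *
s=dict(np.load('/tmp/top0.npz')); f=s['frame']; hsv=cv2.cvtColor(f,cv2.COLOR_RGB2HSV)
C=cloud(s)
for p in [(252,200),(280,245),(300,190),(202,180),(345,236),(407,191),(350,160),(202,193)]: print(p,f[p[1],p[0]],hsv[p[1],p[0]],C[p[1],p[0]].round(1))
def rect(mask,seed,h,name):
    n,l,st,_=cv2.connectedComponentsWithStats(mask.astype(np.uint8))
    u,v=seed; k=l[v,u]
    if k==0: print(name,'seed off'); return
    c,_=cv2.findContours((l==k).astype(np.uint8),cv2.RETR_EXTERNAL,cv2.CHAIN_APPROX_NONE)
    c=max(c,key=len)[:,0]
    w=np.array([ray(s,a,b,h)[:2] for a,b in c],np.float32)
    (x,y),(a,b),t=cv2.minAreaRect(w)
    print(name,'ctr',round(x,1),round(y,1),'size',round(a,1),round(b,1),'ang(a side)',round(t,1))
dark=(hsv[...,2]<110)
for q in [(252,200),(280,245),(300,190)]: rect(dark,q,12,'base')
lum=(hsv[...,2]>165)&(hsv[...,1]<150)
rect(lum,(202,178),8,'board'); rect(lum,(345,236),26,'tongs')
E
python3 m.py
python3 - <<'E'
import numpy as np,cv2
f=np.load('/tmp/top0.npz')['frame'][...,::-1]
g=np.hstack([cv2.resize(f[155:275,180:330],None,fx=4,fy=4,interpolation=3)[:480],]);
h=cv2.resize(f[170:250,325:425],None,fx=4,fy=4,interpolation=3)
cv2.imwrite('pics/crop1.png',cv2.resize(f[150:270,175:335],None,fx=5,fy=5,interpolation=3))
E
```

```text
(252, 200) [84 49 31] [ 10 161  84] [504.9 139.7   9.8]
(280, 245) [93 49 30] [  9 173  93] [349.1  31.4   8.9]
(300, 190) [86 48 31] [  9 163  86] [549.2 -29.2   6.3]
(202, 180) [209 175 120] [ 19 109 209] [570.1 323.4  11.5]
(345, 236) [192 154 103] [ 17 118 192] [ 387.6 -193.7   28. ]
(407, 191) [193 155 104] [ 17 118 193] [ 555.7 -407.9   32. ]
(350, 160) [182 114  67] [ 12 161 182] [ 670.3 -205.9   -0.9]
(202, 193) [144 119  84] [ 18 106 144] [518.6 314.5  31.1]
base ctr 501.6 140.4 size 92.7 126.7 ang(a side) 75.9
base ctr 349.4 30.4 size 125.6 91.5 ang(a side) 10.6
base ctr 548.9 -31.2 size 123.7 170.0 ang(a side) 88.4
board ctr 524.0 321.3 size 163.5 112.2 ang(a side) 9.5
tongs ctr 480.7 -191.3 size 194.3 46.9 ang(a side) 12.3
```

View pics/crop1.png

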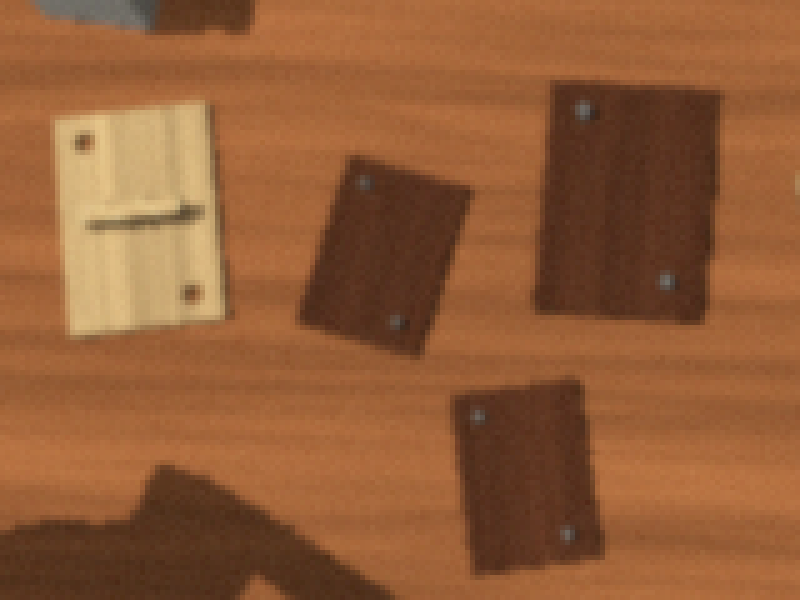

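The crop confirms it. The right-hand base measures 170 x 124 mm at the top face and its pins are widest apart. The other two are about 126 x 92. Its pins are near (291.6,172) and (308.4,206); the board holes are near (191.8,178.4) and (213.2,208.6). Next I refine the pins, holes, tongs and meeple with both views.

```bash
cat > m2.py <<'E'
from h import *
s=dict(np.load('/tmp/top0.npz')); q=dict(np.load('/tmp/side0.npz'))
g=cv2.cvtColor(s['frame'],cv2.COLOR_RGB2GRAY).astype(float); B=s['frame'][...,2].astype(float)
def cen(im,u,v,rad,sign):
    w=im[v-rad:v+rad+1,u-rad:u+rad+1]*sign; w=w-np.median(w); w=np.clip(w-0.25*w.max(),0,None)
    y,x=np.mgrid[v-rad:v+rad+1,u-rad:u+rad+1]; return (w*x).sum()/w.sum(),(w*y).sum()/w.sum()
P=[cen(B,292,172,4,1),cen(B,308,206,4,1)]; H=[cen(g,192,178,4,-1),cen(g,213,209,4,-1)]
print(P,H)
for nm,L,h in(('pins',P,22),('holes',H,5)):
    a,b=[ray(s,*p,h)[:2] for p in L]; d=a-b
    print(nm,a.round(1),b.round(1),'mid',((a+b)/2).round(1),'dist',np.linalg.norm(d).round(1),'want 137.9','xaxis yaw',(np.degrees(np.arctan2(d[1],d[0]))-np.degrees(np.arctan2(68,120))).round(2))
# tower/bowl etc. clouds for clearances; wall cloud
C=cloud(s)
def box(u0,v0,u1,v1,z0,z1=400):
    c=C[v0:v1,u0:u1].reshape(-1,3); c=c[(c[:,2]>z0)&(c[:,2]<z1)]
    return c
c=box(185,165,220,220,22); print('wall',len(c),np.median(c,0).round(1),c.min(0).round(1),c.max(0).round(1))
C2=cloud(q)
m=np.linalg.norm(C2[...,:2]-[518,316],axis=-1)<90
c=C2[m&(C2[...,2]>18)&(C2[...,2]<60)]; print('wall side',len(c),c.mean(0).round(1),c.min(0).round(1),c.max(0).round(1))
for nm,x in(('top',C),('side',C2)):
    m=(np.linalg.norm(x[...,:2]-[553,-407],axis=-1)<25)&(x[...,2]>10)
    c=x[m]; v,u=np.nonzero(m); print('meeple',nm,len(c),c.mean(0).round(1),c.min(0).round(1),c.max(0).round(1),u.min(),u.max(),v.min(),v.max())
    m=(np.abs(x[...,0]-480)<120)&(np.abs(x[...,1]+190)<50)&(x[...,2]>14)&(x[...,2]<40)
    c=x[m]; v,u=np.nonzero(m); print('tongs',nm,len(c),cv2.minAreaRect(c[:,:2].astype(np.float32)),np.percentile(c[:,2],[5,50,95]).round(1))
    for n2,(a,b) in dict(tower=(690,360),bowl=(700,70),box=(710,-140),tray=(650,-410)).items():
        m=(abs(x[...,0]-a)<110)&(abs(x[...,1]-b)<90)&(x[...,2]>10)
        c=x[m]; print(n2,c.min(0).round(),c.max(0).round()) if len(c) else 0
f=s['frame'][...,::-1]; 
a=cv2.resize(f[175:245,325:425],None,fx=5,fy=5,interpolation=3); b=cv2.resize(q['frame'][205:285,275:415,::-1],(500,286),interpolation=3)
cv2.imwrite('pics/crop2.png',np.vstack([a[:300],b]))
E
python3 m2.py
```

```text
[(np.float64(291.1845018450185), np.float64(171.56457564575646)), (np.float64(307.76724137931035), np.float64(205.76293103448276))] [(np.float64(191.21516393442624), np.float64(177.97131147540983)), (np.float64(212.62629161882893), np.float64(208.23650975889782))]
pins [611.9   5. ] [490.  -59.8] mid [551.  -27.4] dist 138.1 want 137.9 xaxis yaw -1.57
holes [577.5 364.5] [470.2 278.2] mid [523.9 321.4] dist 137.6 want 137.9 xaxis yaw 9.25
wall 93 [521.5 318.6  35.7] [510.4 283.9  22.7] [533.8 353.   49.7]
wall side 74 [524.8 311.7  32.6] [515.6 280.   18.4] [536.8 352.5  42.3]
meeple top 35 [ 558.5 -407.6   21.2] [ 542.3 -417.9   10.3] [ 574.5 -397.4   34.3] 403 409 187 196
tongs top 191 ((476.96783447265625, -185.3414306640625), (192.0718994140625, 51.92143630981445), 5.755624294281006) [17.4 25.1 31.3]
tower [580. 273.  10.] [798. 425. 168.]
bowl [590. -20.  10.] [810. 160.  59.]
box [ 601. -229.   10.] [820. -51.  50.]
tray [ 542. -498.   10.] [ 753. -324.   38.]
meeple side 90 [ 561.  -410.1   20.3] [ 549.5 -420.3   10.1] [ 575.7 -397.4   30.2] 380 391 268 278
tongs side 598 ((481.24700927734375, -191.63601684570312), (192.49179077148438, 53.206295013427734), 9.077617645263672) [14.9 22.8 27.7]
tower [581. 280.  10.] [799. 406. 164.]
bowl [590. -20.  10.] [810. 160.  53.]
box [ 600. -210.   10.] [820. -50.  43.]
tray [ 549. -480.   10.] [ 757. -330.   30.]
```

View pics/crop2.png

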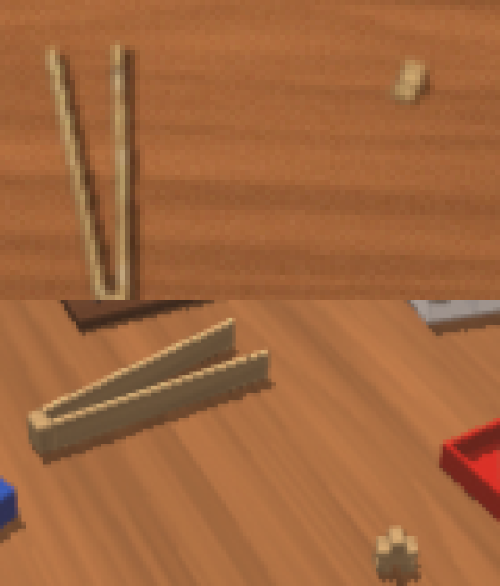

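The crop shows the bamboo tongs with the block near the robot and tips ahead, slightly yawed left. The meeple stands alone with its wide face along roughly x, left of the red tray. The dark-mask rectangle includes the shadow, so I check the pins with the side view.

```bash
cat > m3.py <<'E'
from h import *
q=dict(np.load('/tmp/side0.npz')); s=dict(np.load('/tmp/top0.npz'))
def proj(s,X): p=s['R']@np.array(X)+s['t']; p=s['K']@p; return (p[:2]/p[2]).round(1)
f=q['frame'][...,::-1].copy()
print('pins->side',proj(q,[611.9,5,28]),proj(q,[611.9,5,12]),proj(q,[490,-59.8,28]),proj(q,[490,-59.8,12]))
def corners(c,yaw,a,b,h):
    t=np.radians(yaw); R=np.array([[np.cos(t),-np.sin(t)],[np.sin(t),np.cos(t)]])
    return [np.r_[np.array(c)+R@np.array(p),h] for p in([a,b],[a,-b],[-a,-b],[-a,b])]
k=6
def draw(s,im,x0,y0):
    for c,yaw,a,b,h,col in(((551,-28.5),-1.57,85,60,12,(0,255,0)),((523.9,321.4),9.25,80,55,8,(255,0,255))):
        p=np.array([proj(s,X) for X in corners(c,yaw,a,b,h)]); cv2.polylines(im,[((p-[x0,y0]+.5)*k).astype(int)],True,col,1)
        p=np.array([proj(s,X) for X in (lambda L:[L[0],L[2]])(corners(c,yaw,60,34,28 if h==12 else 8))])
        for z in p: cv2.circle(im,tuple(((z-[x0,y0]+.5)*k).astype(int).tolist()),3,(0,255,255),1)
def up(s,x0,y0,x1,y1):
    im=cv2.resize(s['frame'][y0:y1,x0:x1,::-1],None,fx=k,fy=k,interpolation=cv2.INTER_CUBIC); draw(s,im,x0,y0); return im
a=up(q,240,135,355,215); b=up(s,182,165,322,222)[:, :]
w=max(a.shape[1],b.shape[1])
a=cv2.copyMakeBorder(a,0,0,0,w-a.shape[1],0); b=cv2.copyMakeBorder(b,0,0,0,w-b.shape[1],0)
o=np.vstack([a,b]); o=cv2.resize(o,(800,int(o.shape[0]*800/w))) if w>800 else o
print(o.shape); cv2.imwrite('pics/ov.png',o[:830] if 0 else cv2.resize(o,None,fx=min(1,600/o.shape[0]),fy=min(1,600/o.shape[0])))
E
python3 m3.py
```

```text
pins->side [328.7 179.7] [328.7 184. ] [300.6 199.5] [300.8 203.9]
(782, 800, 3)
```

View pics/ov.png

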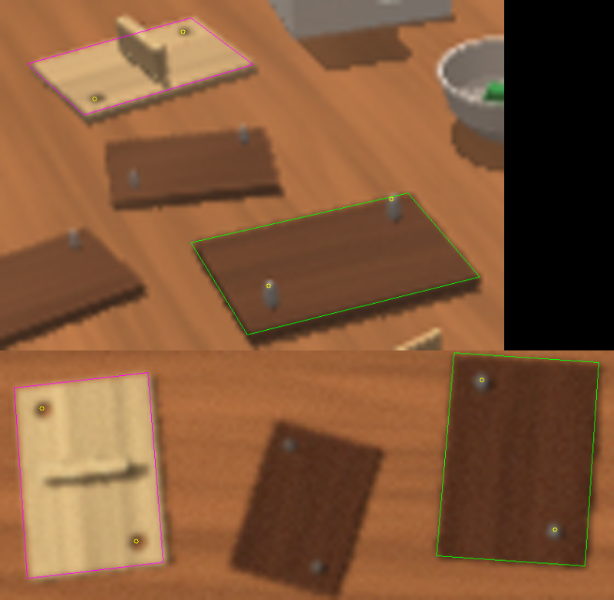

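The overlay fits both views within about a pixel: base (551,-28.5) at yaw -1.6°, board (523.9,321.4) at yaw 9.3°. I'll write a converter to tool axes and plan the first move above the board wall.

```bash
cat > plan.py <<'E'
import sys
from h import r
import numpy as np
from scipy.spatial.transform import Rotation as Ro
# args: x,y,z,yaw ...  -> tool-axis scaled numbers, from the measured pose
st=r.sense(); p=st['tool_pos']; R=Ro.from_euler('xyz',st['tcp_rot'],degrees=True)
print('t',round(st['time'],2),'tcp',p.round(1),st['tcp_rot'].round(2),'F',st['ft_force'].round(1),'gap',round(st['finger_gap'],1),'q',st['joint_pos'].round(0))
for a in sys.argv[1:]:
    x,y,z,w=map(float,a.split(','))
    T=Ro.from_euler('xyz',[-90,0,w],degrees=True)
    print(a,'lin',(R.inv().apply(np.array([x,y,z])-p)/300).round(4).tolist(),'tw',((R.inv()*T).as_rotvec()/(np.pi/2)).round(4).tolist())
E
python3 plan.py 523.9,321.4,120,9.25 523.9,321.4,14,9.25
```

```text
t 0.1 tcp [259.5 540.4 198.9] [-89.99   0.1   64.34] F [0.3 0.2 0. ] gap 85.1 q [59.  8. 85.  0. 87. -5.]
523.9,321.4,120,9.25 lin [-0.2759, 0.2634, -1.1106] tw [0.0004, 0.6122, -0.001]
523.9,321.4,14,9.25 lin [-0.2753, 0.6167, -1.1106] tw [0.0004, 0.6122, -0.001]
```

Request:
{"method": "move_arm", "body": {"linear": [[-0.25, 0.26, -1], [-0.25, 0.26, -1], [-0.25, 0.26, -1], [-0.25, 0.26, -1], [-0.25, 0.26, -1], [-0.25, 0.26, -1], [-0.25, 0.26, -1], [-0.25, 0.26, -1], [-0.25, 0.26, -1], [-0.25, 0.26, -1]], "twist": [[0, 0.612, 0], [0, 0.612, 0], [0, 0.612, 0], [0, 0.612, 0], [0, 0.612, 0], [0, 0.612, 0], [0, 0.612, 0], [0, 0.612, 0], [0, 0.612, 0], [0, 0.612, 0]], "hand": [1, 1, 1, 1, 1, 1, 1, 1, 1, 1], "force": 30}}

```text
time: 0.93
tool_pos: [497.6, 341.1, 119.7]
tcp_rot: [-90.1, 0.2, 9.1]
ft_force: [0.0, 0.9, 0.0]
finger_gap: 85.3
```

```bash
python3 plan.py 523.9,321.4,60,9.25 523.9,321.4,14,9.25
```

```text
t 0.93 tcp [497.6 341.1 119.7] [-90.11   0.19   9.13] F [0.  0.9 0. ] gap 85.3 q [30. 11. 90. -0. 79. 20.]
523.9,321.4,60,9.25 lin [0.0767, 0.1989, -0.0784] tw [0.0013, -0.0013, -0.0021]
523.9,321.4,14,9.25 lin [0.0772, 0.3523, -0.0781] tw [0.0013, -0.0013, -0.0021]
```

Request:
{"method": "move_arm", "body": {"linear": [[0.077, 0.1, -0.078], [0.077, 0.2, -0.078], [0.077, 0.28, -0.078], [0.077, 0.352, -0.078], [0.077, 0.352, -0.078], [0.077, 0.352, -0.078], [0.077, 0.352, -0.078], [0.077, 0.352, -0.078], [0.077, 0.352, -0.078], [0.077, 0.352, -0.078], [0.077, 0.352, -0.078], [0.077, 0.352, -0.078]], "twist": [[0, 0, 0], [0, 0, 0], [0, 0, 0], [0, 0, 0], [0, 0, 0], [0, 0, 0], [0, 0, 0], [0, 0, 0], [0, 0, 0], [0, 0, 0], [0, 0, 0], [0, 0, 0]], "hand": [1, 1, 1, 1, 1, 0, -0.5, -1, -1, -1, -1, -1], "force": 40}}

```text
time: 1.93
tool_pos: [524.2, 321.6, 14.7]
tcp_rot: [-90.1, 0.1, 9.1]
ft_force: [-0.9, 0.3, 0.3]
finger_gap: 1.0
```

```bash
python3 plan.py 523.9,321.4,90,9.25
```

```text
t 1.93 tcp [524.2 321.6  14.7] [-90.1    0.14   9.13] F [-0.9  0.3  0.3] gap 1.0 q [27. 19. 92. -0. 69. 18.]
523.9,321.4,90,9.25 lin [-0.0016, -0.251, -0.001] tw [0.0011, -0.0013, -0.0016]
```

Run:
```python
from h import *
q=snap('side'); save(q,'s1.png',(200,90,360,210),5)
```

```text
(no output)
```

View pics/s1.png

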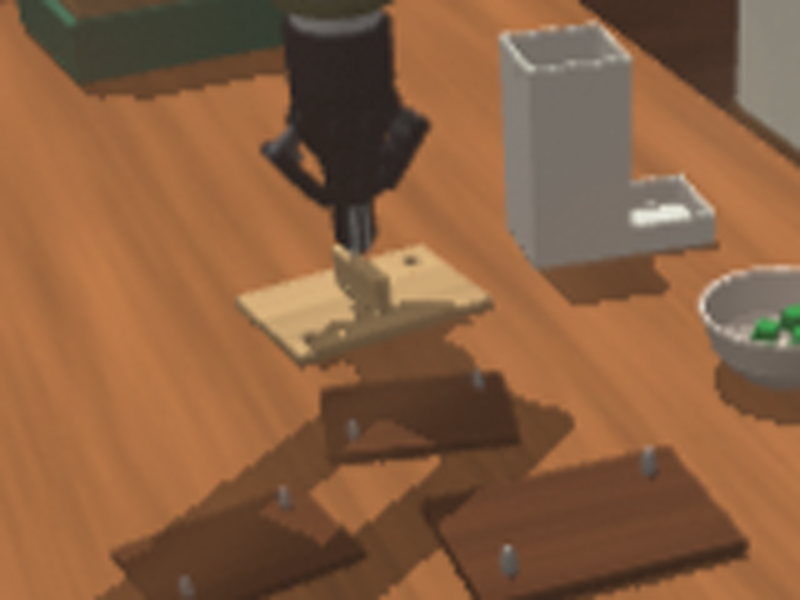

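Run:
```python
from h import *
from m3 import proj
for n in('side','top'):
    q=snap(n); print(n,'tcp proj',proj(q,[524.2,321.6,14.7]),'50mm above',proj(q,[524.2,321.6,64.7]))
    C=cloud(q); hsv=cv2.cvtColor(q['frame'],cv2.COLOR_RGB2HSV)
    d=(np.linalg.norm(C[...,:2]-[524,321],axis=-1)<130)
    for z in (20,40,60,80,100,130):
        m=d&(abs(C[...,2]-z)<10)&(hsv[...,2]<120)
        v,u=np.nonzero(m); c=C[m]
        if len(c): print(z,len(c),np.median(c,0).round(0),c.min(0).round(0),c.max(0).round(0),'px',u.min(),u.max(),v.min(),v.max())
```

```text
pins->side [328.7 179.7] [328.7 184. ] [300.6 199.5] [300.8 203.9]
(782, 800, 3)
side tcp proj [271.4 147.5] 50mm above [270.3 135.2]
20 47 [522. 307.  20.] [470. 265.  10.] [554. 352.  30.] px 262 284 142 158
40 11 [526. 299.  33.] [520. 281.  30.] [531. 321.  49.] px 270 276 140 147
60 35 [523. 314.  61.] [511. 308.  51.] [538. 330.  70.] px 267 274 134 140
80 40 [522. 314.  80.] [511. 305.  70.] [544. 326.  90.] px 266 275 128 135
100 96 [530. 314. 102.] [488. 302.  90.] [568. 342. 110.] px 261 281 121 130
130 143 [526. 311. 132.] [464. 297. 120.] [586. 343. 140.] px 252 285 113 125
top tcp proj [201.2 192.3] 50mm above [197.9 189.3]
20 68 [517. 276.  13.] [470. 238.  10.] [576. 299.  27.] px 207 224 179 208
40 9 [524. 292.  38.] [521. 283.  31.] [533. 299.  41.] px 206 211 189 192
130 6 [478. 318. 132.] [475. 312. 129.] [481. 325. 140.] px 191 195 198 199
```

Run:
```python
from h import *
from m3 import proj
q=dict(np.load('/tmp/side0.npz')); print(proj(q,[259.5,540.4,198.9]),proj(q,[259.5,540.4,228.9]))
t=snap('top'); q2=snap('side')
a=cv2.resize(q['frame'][20:100,130:210,::-1],(400,400),interpolation=3)
a2=cv2.resize(q2['frame'][100:180,230:310,::-1],(400,400),interpolation=3)
p=((proj(q,[259.5,540.4,198.9])-[130,20]+.5)*5).astype(int); cv2.circle(a,tuple(p.tolist()),4,(0,255,255),1)
p=((proj(q2,[524.2,321.6,14.7])-[230,100]+.5)*5).astype(int); cv2.circle(a2,tuple(p.tolist()),4,(0,255,255),1)
cv2.imwrite('pics/c3.png',np.hstack([a,a2]))
```

```text
pins->side [328.7 179.7] [328.7 184. ] [300.6 199.5] [300.8 203.9]
(782, 800, 3)
[179.7  91.4] [177.9  83.2]
```

View pics/c3.png

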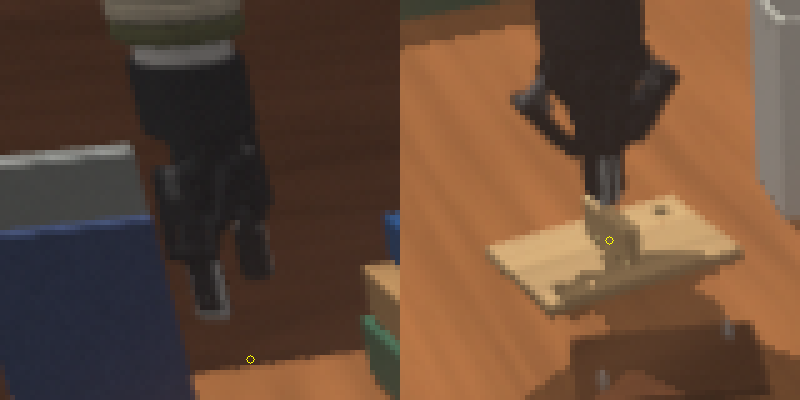

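The picture shows the closed fingertips at side pixel (270.6,140.1), just above the wall. The reported TCP projects to (271.4,147.5). Sideways they agree, but the real tips sit about 30 mm higher than reported, and the start picture shows the same. I'll allow for this: real z ≈ reported z + 30. Now I open, go 30 mm lower and close again.

Request:
{"method": "move_arm", "body": {"linear": [[0, 0, 0], [0, 0, 0], [0, 0, 0], [0, 0, 0], [0, 0.03, 0], [0, 0.06, 0], [0, 0.08, 0], [0, 0.095, 0], [0, 0.095, 0]], "twist": [[0, 0, 0], [0, 0, 0], [0, 0, 0], [0, 0, 0], [0, 0, 0], [0, 0, 0], [0, 0, 0], [0, 0, 0], [0, 0, 0]], "hand": [1, 1, 1, 1, 1, 1, 1, 1, 1]}}

```text
time: 2.93
tool_pos: [522.3, 320.5, -16.7]
tcp_rot: [-90.2, 0.4, 9.1]
ft_force: [0.1, 0.5, -0.6]
finger_gap: 85.4
```

Request:
{"method": "move_arm", "body": {"linear": [[0, 0, 0], [0, 0, 0], [0, 0, 0], [0, 0, 0], [0, 0, 0], [0, 0, 0], [0, 0, 0], [0, 0, 0]], "twist": [[0, 0, 0], [0, 0, 0], [0, 0, 0], [0, 0, 0], [0, 0, 0], [0, 0, 0], [0, 0, 0], [0, 0, 0]], "hand": [0, -0.5, -1, -1, -1, -1, -1, -1], "force": 40}}

```text
time: 3.6
tool_pos: [522.8, 320.8, -16.1]
tcp_rot: [-90.2, 0.3, 9.1]
ft_force: [0.1, 0.6, 1.6]
finger_gap: 11.3
```

Gripped: the gap reads 11.3 mm. Lift and carry.

```bash
python3 plan.py 522.8,320.8,45,9.1 550.8,-28.9,45,-1.6
```

```text
t 3.6 tcp [522.8 320.8 -16.1] [-90.15   0.31   9.13] F [0.1 0.6 1.6] gap 11.3 q [27. 21. 93. -0. 66. 18.]
522.8,320.8,45,9.1 lin [-0.001, -0.2037, -0.0007] tw [0.0017, 0.0003, -0.0035]
550.8,-28.9,45,-1.6 lin [-0.0938, -0.2001, -1.1664] tw [0.002, 0.1192, -0.0033]
```

Request:
{"method": "move_arm", "body": {"linear": [[0, -0.07, 0], [0, -0.14, 0], [0, -0.2, 0], [-0.01, -0.2, -0.1], [-0.02, -0.2, -0.2], [-0.03, -0.2, -0.3], [-0.04, -0.2, -0.4], [-0.05, -0.2, -0.5], [-0.06, -0.2, -0.6], [-0.07, -0.2, -0.7], [-0.08, -0.2, -0.8], [-0.08, -0.2, -0.9]], "twist": [[0, 0, 0], [0, 0, 0], [0, 0, 0], [0, 0.013, 0], [0, 0.026, 0], [0, 0.04, 0], [0, 0.053, 0], [0, 0.066, 0], [0, 0.08, 0], [0, 0.1, 0], [0, 0.119, 0], [0, 0.119, 0]], "hand": [-1, -1, -1, -1, -1, -1, -1, -1, -1, -1, -1, -1]}}

```text
time: 4.6
tool_pos: [541.3, 49.2, 44.4]
tcp_rot: [-90.2, 0.3, -1.7]
ft_force: [0.8, 0.4, -1.6]
finger_gap: 11.4
```

```bash
python3 plan.py 550.8,-28.9,35,-1.6
```

```text
t 4.6 tcp [541.3  49.2  44.4] [-90.21   0.34  -1.69] F [ 0.8  0.4 -1.6] gap 11.4 q [ -0.   7. 103.  -0.  71.   2.]
550.8,-28.9,35,-1.6 lin [0.0394, 0.032, -0.2592] tw [0.0023, -0.0009, -0.0038]
```

Request:
{"method": "move_arm", "body": {"linear": [[0.02, 0, -0.1], [0.03, 0, -0.18], [0.039, 0.015, -0.23], [0.039, 0.032, -0.259], [0.039, 0.032, -0.259], [0.039, 0.032, -0.259], [0.039, 0.032, -0.259]], "twist": [[0.002, -0.001, -0.004], [0.002, -0.001, -0.004], [0.002, -0.001, -0.004], [0.002, -0.001, -0.004], [0.002, -0.001, -0.004], [0.002, -0.001, -0.004], [0.002, -0.001, -0.004]], "hand": [-1, -1, -1, -1, -1, -1, -1]}}

```text
time: 5.18
tool_pos: [550.3, -27.7, 34.7]
tcp_rot: [-90.0, 0.0, -1.6]
ft_force: [-0.4, -0.1, -1.6]
finger_gap: 11.3
```

```bash
python3 plan.py 550.8,-28.9,15,-1.6
cat > ov.py <<'E'
from m3 import *
# overlay: board outline at given pose/height on side + top live
import sys
x,y,yaw,h=map(float,sys.argv[1:5]); out=[]
for n,(x0,y0,x1,y1) in(('side',(275,130,375,215)),('top',(260,150,345,222))):
    z=snap(n); im=cv2.resize(z['frame'][y0:y1,x0:x1,::-1],None,fx=4.5,fy=4.5,interpolation=3)
    L=lambda P:((np.array([proj(z,X) for X in P])-[x0,y0]+.5)*4.5).astype(int)
    cv2.polylines(im,[L(corners((x,y),yaw,80,55,h+8))],True,(255,0,255),1)
    cv2.polylines(im,[L(corners((551,-28.5),-1.57,85,60,12))],True,(0,255,0),1)
    out.append(cv2.copyMakeBorder(im,0,400-im.shape[0],0,0,0))
cv2.imwrite('pics/'+sys.argv[5],cv2.resize(np.hstack(out),None,fx=.95,fy=.95))
E
python3 ov.py 551 -28.5 -1.6 51.5 c4.png
```

```text
t 5.18 tcp [550.3 -27.7  34.7] [-9.00e+01  2.00e-02 -1.56e+00] F [-0.4 -0.1 -1.6] gap 11.3 q [ -8.   8. 102.  -0.  69.  -7.]
550.8,-28.9,15,-1.6 lin [0.0018, 0.0657, -0.0038] tw [-0.0, 0.0004, -0.0003]
pins->side [328.7 179.7] [328.7 184. ] [300.6 199.5] [300.8 203.9]
(782, 800, 3)
```

View pics/c4.png

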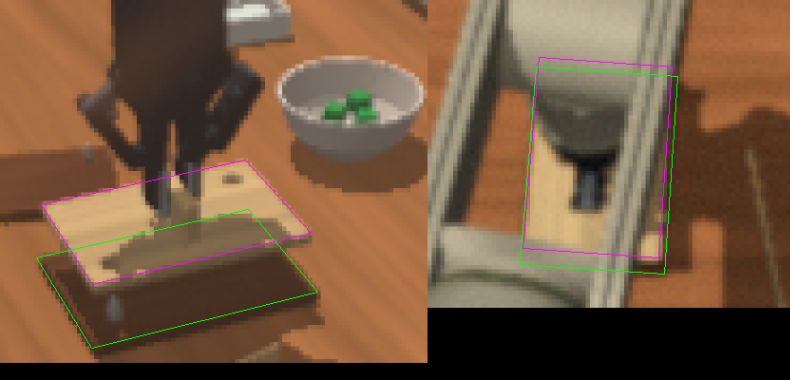

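The picture shows the held board's outline on its prediction within a pixel in both views (side corners (43,205) and (310,235)), with the base right below. Lower.

Request:
{"method": "move_arm", "body": {"linear": [[0.001, 0.02, -0.004], [0.001, 0.045, -0.004], [0.001, 0.066, -0.004], [0.001, 0.08, -0.004], [0.001, 0.088, -0.004], [0.001, 0.096, -0.004], [0.001, 0.1, -0.004], [0.001, 0.1, -0.004]], "twist": [[0, 0, 0], [0, 0, 0], [0, 0, 0], [0, 0, 0], [0, 0, 0], [0, 0, 0], [0, 0, 0], [0, 0, 0]], "hand": [-1, -1, -1, -1, -1, -1, -1, -1]}}

```text
time: 5.95
tool_pos: [551.4, -28.4, 5.1]
tcp_rot: [-90.0, -0.1, -1.5]
ft_force: [2.9, 4.1, -2.9]
finger_gap: 10.8
```

The pins are in the holes: the board's underside is at about 21 mm, below the 28 mm tips, with small side forces of +x and +y. I'll yield that way a little and continue down.

Request:
{"method": "move_arm", "body": {"linear": [[0.002, 0.006, 0.002], [0.002, 0.012, 0.002], [0.002, 0.018, 0.002], [0.002, 0.024, 0.002], [0.002, 0.029, 0.002], [0.002, 0.032, 0.002], [0.002, 0.032, 0.002]], "twist": [[0, 0, 0], [0, 0, 0], [0, 0, 0], [0, 0, 0], [0, 0, 0], [0, 0, 0], [0, 0, 0]], "hand": [-1, -1, -1, -1, -1, -1, -1]}}

```text
time: 6.53
tool_pos: [551.9, -27.9, -4.2]
tcp_rot: [-90.0, -0.0, -1.5]
ft_force: [-1.9, 1.2, 4.3]
finger_gap: 11.2
```

Seated: z is as predicted (-4.1), with contact pushing up. Release and rise.

Request:
{"method": "move_arm", "body": {"linear": [[0, 0, 0], [0, 0, 0], [0, 0, 0], [0, 0, 0], [0, -0.05, 0], [0, -0.15, 0], [0, -0.25, 0], [0, -0.35, 0], [0, -0.35, 0.1], [0, -0.35, 0.2], [0, -0.35, 0.3], [0, -0.35, 0.4]], "twist": [[0, 0, 0], [0, 0, 0], [0, 0, 0], [0, 0, 0], [0, 0, 0], [0, 0, 0], [0, 0, 0], [0, 0, 0], [0, 0, 0], [0, 0, 0], [0, 0, 0], [0, 0, 0]], "hand": [0, 1, 1, 1, 1, 1, 1, 1, 1, 1, 1, 1]}}

```text
time: 7.53
tool_pos: [555.2, 93.0, 101.2]
tcp_rot: [-90.0, -0.1, -1.6]
ft_force: [0.6, -0.8, -0.2]
finger_gap: 85.1
```

```bash
cat > b.py <<'E'
from h import *
import m3
s=snap('top'); q=snap('side')
for n,z in(('side',q),('top',s)): np.savez('/tmp/'+n+'1.npz',**{k:z[k] for k in('frame','range_z','K','R','t')})
k=4
out=[]
for z,(x0,y0,x1,y1) in((q,(260,150,410,290)),(s,(285,165,335,225))):
    im=cv2.resize(z['frame'][y0:y1,x0:x1,::-1],None,fx=k,fy=k,interpolation=3)
    p=np.array([m3.proj(z,X) for X in m3.corners((551,-28.5),-1.57,80,55,20)])
    cv2.polylines(im,[((p-[x0,y0]+.5)*k).astype(int)],True,(255,0,255),1); out.append(im)
out[1]=cv2.copyMakeBorder(out[1],0,out[0].shape[0]-out[1].shape[0],0,0,0)
cv2.imwrite('pics/c5.png',np.hstack(out))
E
python3 b.py; python3 plan.py
```

```text
pins->side [328.7 179.7] [328.7 184. ] [300.6 199.5] [300.8 203.9]
(782, 800, 3)
t 7.63 tcp [554.8  95.9 100.9] [-8.99e+01 -6.00e-02 -1.32e+00] F [ 0.4 -0.5  0.2] gap 85.6 q [ 5.  6. 98.  0. 77.  6.]
```

View pics/c5.png

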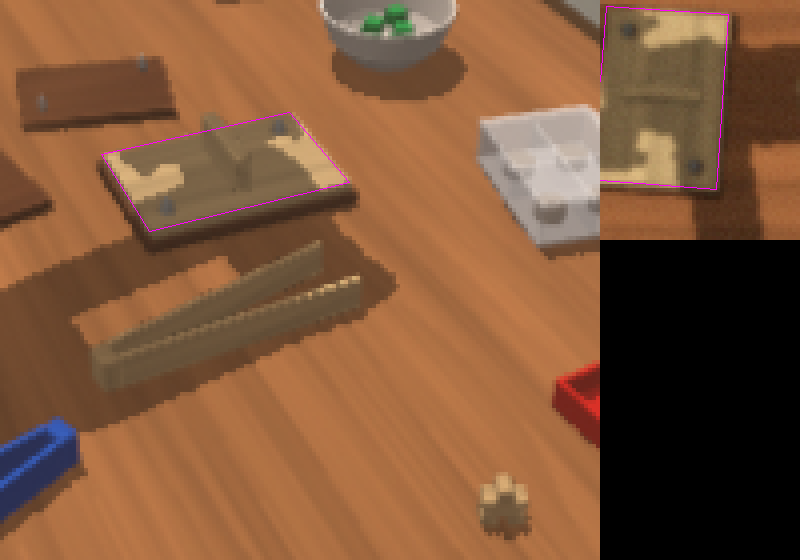

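The board is flush on its base: outline on prediction at z = 20, pins visible in both holes, wall free. Viewed so far: 9. Now I measure the tongs' axis and the meeple.

```bash
cat > t.py <<'E'
from h import *
def comp(m,seed):
    n,l,st,_=cv2.connectedComponentsWithStats(m.astype(np.uint8)); k=l[seed[1],seed[0]]
    return np.nonzero(l==k)[::-1] if k else None
s=dict(np.load('/tmp/top0.npz')); hsv=cv2.cvtColor(s['frame'],cv2.COLOR_RGB2HSV).astype(int)
lum=(hsv[...,1]<140)&(hsv[...,2]>135)
u,v=comp(lum,(345,236)); P=np.array([ray(s,a,b,26)[:2] for a,b in zip(u,v)])
print('tongs px',len(P),u.min(),u.max(),v.min(),v.max())
ax=np.radians(8); 
for it in range(6):
    d=np.array([np.cos(ax),np.sin(ax)]); n=np.array([-d[1],d[0]])
    X=P@d; Y=P@n; x0=X.min(); arm=X>x0+45
    mid=None; L=[]
    half=np.median(Y[arm])
    # split by running mid of extremes near tips
    tip=X>X.max()-40; half=(Y[tip].min()+Y[tip].max())/2
    for sg in(1,-1):
        m=arm&((Y-half)*sg>0); L.append(np.polyfit(X[m],Y[m],1))
    sl=(L[0][0]+L[1][0])/2; ax+=np.arctan(sl)
c=lambda x:sum(np.polyval(l,x) for l in L)/2
print('yaw',np.degrees(ax),'slopes',L[0][0],L[1][0],'len',X.max()-x0,'tip sep centre',np.polyval(L[0],X.max()-2)-np.polyval(L[1],X.max()-2))
xo=(x0+88+X.max()-104)/2
o=xo*d+c(xo)*n; print('origin top',o.round(1),'width there',np.polyval(L[0],xo)-np.polyval(L[1],xo))
# meeple
for nm,seed in(('top',(407,191)),('side',(386,274))):
    s=dict(np.load(f'/tmp/{nm}1.npz')); hsv=cv2.cvtColor(s['frame'],cv2.COLOR_RGB2HSV).astype(int)
    m=(hsv[...,1]<145)&(hsv[...,2]>95)
    print(nm,hsv[seed[1]-6:seed[1]+7:3,seed[0],1],)
    k=comp(m,seed)
    if k is None: print('off');continue
    u,v=k; print(len(u),u.min(),u.max(),v.min(),v.max(),u.mean().round(2),v.mean().round(2))
    for h in(0,14,28): print(h,'mean',ray(s,u.mean(),v.mean(),h).round(1))
    for row in range(v.min(),v.max()+1): print(row,sorted(u[v==row])[0],sorted(u[v==row])[-1],end='; ')
    W=np.array([ray(s,a,b,20)[:2] for a,b in zip(u,v)]); w,V=np.linalg.eigh(np.cov(W.T)); print('\npca yaw',np.degrees(np.arctan2(V[1,1],V[0,1])),np.sqrt(w*12))
E
python3 t.py; python3 plan.py
```

```text
tongs px 251 334 350 184 238
yaw 7.886107550894187 slopes 0.09147817749397481 -0.09147817749395543 len 191.5194582928009 tip sep centre 47.3067865893494
origin top [ 468.5 -189.6] width there 28.689197460164962
top [161 125 115 132 162]
40 403 409 187 194 406.32 190.75
0 mean [ 563.7 -411.5    0. ]
14 mean [ 560.5 -408.9   14. ]
28 mean [ 557.4 -406.3   28. ]
187 406 408; 188 405 409; 189 405 409; 190 405 409; 191 404 409; 192 404 408; 193 403 408; 194 403 407; 
pca yaw 153.1405574090842 [17.14191414 30.39802866]
side [133 117 117 114 142]
144 379 391 268 281 385.28 275.23
0 mean [ 569.7 -398.9    0. ]
14 mean [ 561.3 -409.8   14. ]
28 mean [ 552.9 -420.7   28. ]
268 384 386; 269 383 387; 270 383 387; 271 380 391; 272 380 391; 273 380 391; 274 380 391; 275 379 391; 276 379 391; 277 379 391; 278 379 391; 279 380 391; 280 380 391; 281 381 390; 
pca yaw 50.472635822626366 [26.89512395 38.5309254 ]
t 7.63 tcp [554.8  95.9 100.9] [-8.99e+01 -6.00e-02 -1.32e+00] F [ 0.4 -0.5  0.2] gap 85.6 q [ 5.  6. 98.  0. 77.  6.]
```

```bash
python3 - <<'E'
from h import *
for f in('side0','side1','live'):
    s=snap('side') if f=='live' else dict(np.load(f'/tmp/{f}.npz'))
    C=cloud(s); c=C[270:281,380:391].reshape(-1,3); c=c[(c[:,2]>6)&(c[:,2]<27)&(np.linalg.norm(c[:,:2]-[561,-409],axis=1)<22)]
    d=c[:,:2]-c[:,:2].mean(0); print(f,len(c),c.mean(0).round(1)); w,V=np.linalg.eigh(np.cov(d.T)); print(np.degrees(np.arctan(V[1,1]/V[0,1])).round(1),np.sqrt(12*w).round(1),'x-range',np.ptp(c[:,0]))
E
python3 plan.py 468.5,-189.6,100,-82.1
```

```text
side0 85 [ 559.6 -410.6   16.4]
-29.8 [13.5 25.7] x-range 27.387227592774934
side1 85 [ 559.4 -410.4   17.2]
-29.0 [14.6 25.7] x-range 27.196098325288744
live 89 [ 559.4 -410.5   16.6]
-31.8 [14.2 25.7] x-range 26.321346843577317
t 7.68 tcp [554.8  93.9 100.8] [-8.997e+01 -5.000e-02 -1.340e+00] F [ 0.2 -1.   0.4] gap 85.8 q [ 4.  6. 98.  0. 77.  6.]
468.5,-189.6,100,-82.1 lin [-0.2656, 0.002, -0.9515] tw [-0.0006, 0.8973, 0.0002]
```

Request:
{"method": "move_arm", "body": {"linear": [[-0.03, 0, -0.08], [-0.06, 0, -0.16], [-0.09, 0, -0.24], [-0.12, 0, -0.32], [-0.15, 0, -0.4], [-0.18, 0, -0.5], [-0.2, 0, -0.6], [-0.23, 0, -0.7], [-0.25, 0, -0.8], [-0.266, 0, -0.88], [-0.266, 0, -0.95], [-0.266, 0, -0.95]], "twist": [[0, 0.078, 0], [0, 0.156, 0], [0, 0.234, 0], [0, 0.312, 0], [0, 0.39, 0], [0, 0.468, 0], [0, 0.546, 0], [0, 0.624, 0], [0, 0.7, 0], [0, 0.78, 0], [0, 0.85, 0], [0, 0.897, 0]], "hand": [1, 1, 1, 1, 1, 1, 1, 1, 1, 1, 1, 1]}}

```text
time: 8.68
tool_pos: [467.4, -193.8, 100.8]
tcp_rot: [-90.0, -0.1, -82.6]
ft_force: [0.8, 0.2, 1.2]
finger_gap: 85.8
```

```bash
python3 plan.py 468.5,-189.6,0,-82.1 468.5,-189.6,-26,-82.1
```

```text
t 8.68 tcp [ 467.4 -193.8  100.8] [-89.96  -0.1  -82.65] F [0.8 0.2 1.2] gap 85.8 q [-28.  -3. 107.  -0.  76.  54.]
468.5,-189.6,0,-82.1 lin [-0.0141, 0.336, 0.0053] tw [-0.0005, -0.0061, 0.0011]
468.5,-189.6,-26,-82.1 lin [-0.0143, 0.4227, 0.0053] tw [-0.0005, -0.0061, 0.0011]
```

Request:
{"method": "move_arm", "body": {"linear": [[-0.014, 0.1, 0.005], [-0.014, 0.2, 0.005], [-0.014, 0.3, 0.005], [-0.014, 0.36, 0.005], [-0.014, 0.4, 0.005], [-0.014, 0.422, 0.005], [-0.014, 0.422, 0.005], [-0.014, 0.422, 0.005]], "twist": [[0, -0.006, 0], [0, -0.006, 0], [0, -0.006, 0], [0, -0.006, 0], [0, -0.006, 0], [0, -0.006, 0], [0, -0.006, 0], [0, -0.006, 0]], "hand": [1, 1, 1, 1, 1, 0.5, 0.3, 0.1], "force": 20}}

```text
time: 9.35
tool_pos: [469.0, -190.3, -25.0]
tcp_rot: [-89.9, -0.1, -82.1]
ft_force: [0.0, 0.7, 0.1]
finger_gap: 51.5
```

Request:
{"method": "move_arm", "body": {"linear": [[0, 0, 0], [0, 0, 0], [0, 0, 0], [0, 0, 0], [0, 0, 0], [0, 0, 0], [0, 0, 0]], "twist": [[0, 0, 0], [0, 0, 0], [0, 0, 0], [0, 0, 0], [0, 0, 0], [0, 0, 0], [0, 0, 0]], "hand": [-0.1, -0.2, -0.27, -0.27, -0.27, -0.27, -0.27]}}

```text
time: 9.93
tool_pos: [470.7, -191.0, -22.9]
tcp_rot: [-89.7, -0.2, -82.1]
ft_force: [-0.8, 0.4, 7.6]
finger_gap: 31.2
```

```bash
python3 plan.py
```

```text
t 9.93 tcp [ 470.7 -191.   -22.9] [-89.75  -0.24 -82.11] F [-0.8  0.4  7.6] gap 31.2 q [-28.   6. 111.  -0.  62.  54.]
```

The gap is 31.2 with a light shelf touch (7.6 N). Lift the tongs and look.

Request:
{"method": "move_arm", "body": {"linear": [[0, -0.01, 0], [0, -0.03, 0], [0, -0.06, 0], [0, -0.1, 0], [0, -0.15, 0], [0, -0.2, 0], [0, -0.25, 0], [0, -0.25, 0], [0, -0.25, 0]], "twist": [[0, 0, 0], [0, 0, 0], [0, 0, 0], [0, 0, 0], [0, 0, 0], [0, 0, 0], [0, 0, 0], [0, 0, 0], [0, 0, 0]], "hand": [-0.27, -0.27, -0.27, -0.27, -0.27, -0.27, -0.27, -0.27, -0.27]}}

```text
time: 10.68
tool_pos: [471.5, -191.3, 53.8]
tcp_rot: [-89.6, -0.4, -82.1]
ft_force: [-0.1, -0.3, -1.1]
finger_gap: 31.5
```

```bash
python3 - <<'E'
from h import *
q=snap('side'); s=snap('top')
for n,z in(('side',q),('top',s)): np.savez('/tmp/'+n+'2.npz',**{k:z[k] for k in('frame','range_z','K','R','t')})
a=cv2.resize(q['frame'][150:290,260:410,::-1],None,fx=3.5,fy=3.5,interpolation=3)
b=cv2.resize(s['frame'][150:250,320:400,::-1],None,fx=3.2,fy=3.2,interpolation=3)
b=cv2.copyMakeBorder(b,0,a.shape[0]-b.shape[0],0,0,0); cv2.imwrite('pics/c6.png',np.hstack([a,b]))
E
python3 plan.py
```

```text
t 10.78 tcp [ 469.9 -190.5   51.7] [-89.78  -0.23 -82.11] F [ 1.   0.4 -0.6] gap 31.0 q [-28.  -0. 109.  -0.  71.  54.]
```

View pics/c6.png

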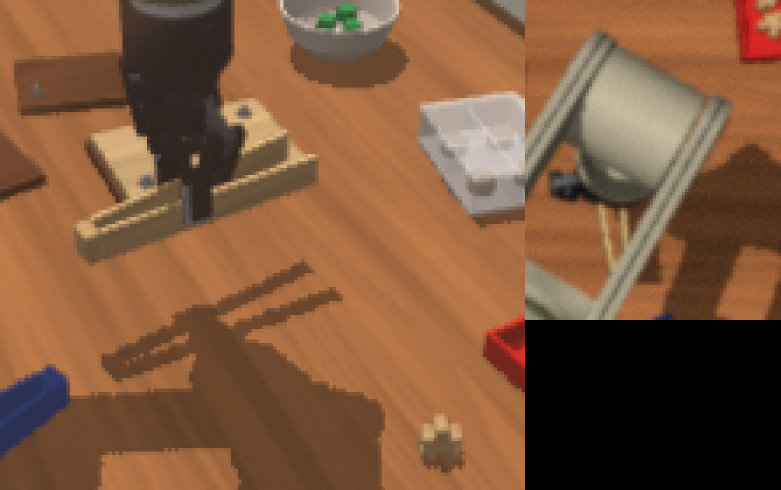

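The tongs hang level in the gripper and slightly open, clear of the shelf. The near tip is at crop (317,155), which is side pixel (350,194). The meeple is at crop (441,440). I check the tip position with rays before going over the meeple (10 pictures viewed).

```bash
python3 - <<'E'
from h import *
import m3
s=dict(np.load('/tmp/side2.npz'));p=np.array([469.9,-190.5])
C=cloud(s); hsv=cv2.cvtColor(s['frame'],cv2.COLOR_RGB2HSV).astype(int)
m=(hsv[...,1]<150)&(hsv[...,2]>120)&(C[...,2]>62)&(C[...,2]<125)&(np.linalg.norm(C[...,:2]-p,axis=-1)<140)
c=C[m]; t=np.radians(7.9); d=np.array([np.cos(t),np.sin(t)]); n=np.array([-d[1],d[0]])
X=(c[:,:2]-p)@d; Y=(c[:,:2]-p)@n
print(len(c),'x',np.percentile(X,[1,99]).round(1),'z',np.percentile(c[:,2],[2,50,98]).round(1))
for a,b in((-90,-60),(-60,-30),(30,60),(60,90),(90,110)):
    k=(X>a)&(X<b); kn=k&(Y<0); kf=k&(Y>=0); print(a,b,[ (len(Y[j]),np.median(Y[j]).round(1),np.percentile(c[j,2],[5,95]).round(0)) for j in(kn,kf) if j.any()])
v,u=np.nonzero(m); print(u.min(),u.max()); 
for col in (u.max()-1,u.max()-4,u.max()-20): print(col,v[u==col].min(),v[u==col].max(), 'tip ray z101',ray(s,col,v[u==col].min(),101).round(1),'z75',ray(s,col,v[u==col].max(),75).round(1))
for x,y in((104,18),(104,-23),(104,-18)): w=p+d*x+n*y; print(x,y,m3.proj(s,[*w,101]),m3.proj(s,[*w,75]))
E
for o in 88; do python3 plan.py 480.8,-371.8,55,-115 480.8,-371.8,10,-115; done
```

```text
pins->side [328.7 179.7] [328.7 184. ] [300.6 199.5] [300.8 203.9]
(782, 800, 3)
268 x [-84.  109.1] z [ 78.  101.5 106. ]
-90 -60 [(35, np.float64(-8.6), array([ 78., 102.])), (25, np.float64(4.9), array([ 93., 102.]))]
-60 -30 [(26, np.float64(-12.1), array([ 78., 104.])), (24, np.float64(7.8), array([ 98., 103.]))]
30 60 [(26, np.float64(-16.5), array([ 80., 105.])), (3, np.float64(13.9), array([81., 83.]))]
60 90 [(24, np.float64(-17.9), array([ 79., 106.])), (19, np.float64(17.2), array([ 98., 105.]))]
90 110 [(18, np.float64(-19.7), array([ 83., 107.])), (18, np.float64(18.3), array([ 88., 106.]))]
281 350
349 194 202 tip ray z101 [ 579.3 -188.6  101. ] z75 [ 580.3 -188.9   75. ]
346 195 196 tip ray z101 [ 569.9 -189.5  101. ] z75 [ 586.2 -160.1   75. ]
330 192 209 tip ray z101 [ 537.8 -159.   101. ] z75 [ 520.3 -196.3   75. ]
104 18 [340.8 189.1] [340.6 197. ]
104 -23 [349.8 196.3] [349.4 204.4]
104 -18 [348.6 195.4] [348.3 203.4]
t 10.78 tcp [ 469.9 -190.5   51.7] [-89.78  -0.23 -82.11] F [ 1.   0.4 -0.6] gap 31.0 q [-28.  -0. 109.  -0.  71.  54.]
480.8,-371.8,55,-115 lin [0.6036, -0.009, -0.047] tw [-0.0031, 0.3654, 0.0017]
480.8,-371.8,10,-115 lin [0.603, 0.141, -0.0476] tw [-0.0031, 0.3654, 0.0017]
```

Request:
{"method": "move_arm", "body": {"linear": [[0.08, -0.01, 0], [0.16, -0.01, 0], [0.24, -0.01, 0], [0.32, -0.01, -0.01], [0.4, -0.01, -0.02], [0.47, -0.01, -0.03], [0.53, -0.01, -0.04], [0.57, -0.01, -0.043], [0.6, -0.01, -0.043], [0.6, -0.01, -0.043], [0.6, -0.01, -0.043]], "twist": [[0, 0.04, 0], [0, 0.08, 0], [0, 0.12, 0], [0, 0.16, 0], [0, 0.2, 0], [0, 0.24, 0], [0, 0.28, 0], [0, 0.32, 0], [0, 0.365, 0], [0, 0.365, 0], [0, 0.365, 0]], "hand": [-0.27, -0.27, -0.27, -0.27, -0.27, -0.27, -0.27, -0.27, -0.27, -0.27, -0.27]}}

```text
time: 11.7
tool_pos: [481.0, -370.0, 53.8]
tcp_rot: [-89.8, -0.0, -114.9]
ft_force: [0.2, -0.3, -0.2]
finger_gap: 31.3
```

```bash
python3 plan.py 478.9,-371,10,-115 478.9,-371,-20,-115
python3 - <<'E'
from h import *
import m3
q=snap('side'); s=snap('top'); p=r.sense()['tool_pos']; print(p)
a=cv2.resize(q['frame'][200:300,300:420,::-1],None,fx=4,fy=4,interpolation=3)
for yaw,h,col in((-25,0,(255,0,255)),(-25,28,(0,255,0))):
    L=np.array([m3.proj(q,X) for X in m3.corners((560.5,-409),yaw,13,7,h)]); cv2.polylines(a,[((L-[300,200]+.5)*4).astype(int)],True,col,1)
b=cv2.resize(s['frame'][150:230,370:430,::-1],None,fx=5,fy=5,interpolation=3)
cv2.imwrite('pics/c7.png',np.hstack([a,b]))
E
```

```text
t 11.7 tcp [ 481.  -370.    53.8] [-8.9820e+01 -2.0000e-02 -1.1488e+02] F [ 0.2 -0.3 -0.2] gap 31.3 q [-42.  15.  93.   0.  72.  72.]
478.9,-371,10,-115 lin [0.0058, 0.1461, -0.0056] tw [-0.002, 0.0013, 0.0002]
478.9,-371,-20,-115 lin [0.0058, 0.2461, -0.0059] tw [-0.002, 0.0013, 0.0002]
pins->side [328.7 179.7] [328.7 184. ] [300.6 199.5] [300.8 203.9]
(782, 800, 3)
[ 481.36223359 -369.46035123   54.31771645]
```

View pics/c7.png

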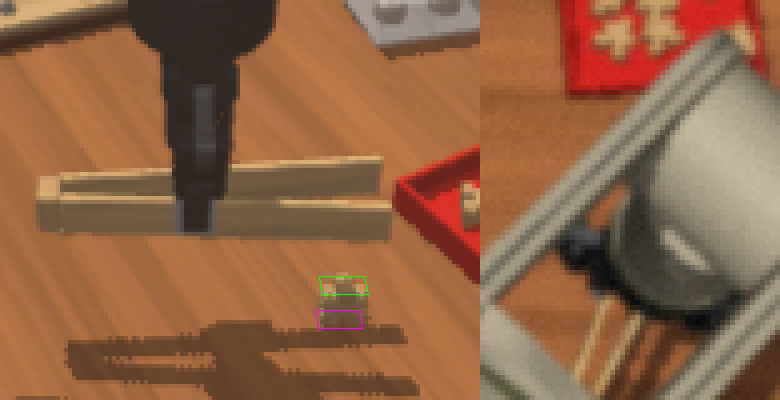

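The picture shows the open tongs above the meeple: near tip at crop (391,202), far tip at (382,157), with the predicted meeple box on the meeple at (342,300). I check the lateral centring numerically.

```bash
cat > arms.py <<'E'
from h import *
q=snap('side'); st=r.sense(); p=st['tool_pos']; ps=(st['tcp_rot'][2]+90)
C=cloud(q); hsv=cv2.cvtColor(q['frame'],cv2.COLOR_RGB2HSV).astype(int)
zb=p[2]+25
m=(hsv[...,1]<150)&(hsv[...,2]>100)&(C[...,2]>zb-12)&(C[...,2]<zb+40)&(np.linalg.norm(C[...,:2]-p[:2],axis=-1)<125)
c=C[m]; t=np.radians(ps); d=np.array([np.cos(t),np.sin(t)]); n=np.array([-d[1],d[0]])
X=(c[:,:2]-p[:2])@d; Y=(c[:,:2]-p[:2])@n
print('tcp',p.round(1),'x',np.percentile(X,[1,99]).round(1))
for a,b in((-95,-70),(30,60),(60,80),(80,95),(95,115)):
    k=(X>a)&(X<b); print(a,b,[(len(Y[j]),np.percentile(Y[j],[20,50,80]).round(1),np.percentile(c[j,2]-p[2],[5,95]).round(0)) for j in(k&(Y<0),k&(Y>=0)) if j.any()])
w=np.array([560.5,-409])-p[:2]; print('meeple in tongs frame',w@d,w@n)
# ray of the far arm top edge / near arm top edge in image at column over the tips
v,u=np.nonzero(m)
for col in range(u.max()-12,u.max()+1,4):
    vv=v[u==col]; print(col,vv.min(),vv.max())
E
python3 arms.py
```

```text
tcp [ 481.5 -369.5   54.6] x [-83.8 104.4]
-95 -70 [(85, array([-10.9,  -9.4,  -7.7]), array([26., 48.])), (25, array([3.3, 5.8, 8.3]), array([42., 48.]))]
30 60 [(138, array([-17. , -16. , -14.9]), array([26., 50.])), (120, array([13.7, 15.1, 16.6]), array([28., 50.]))]
60 80 [(93, array([-18. , -17. , -16.1]), array([25., 50.])), (87, array([15.8, 16.9, 18.1]), array([26., 50.]))]
80 95 [(69, array([-19.1, -18.5, -17.7]), array([26., 50.])), (64, array([16.9, 18. , 19.1]), array([27., 50.]))]
95 115 [(52, array([-19.5, -18.6, -17.7]), array([26., 50.])), (46, array([18.6, 19.5, 20.5]), array([27., 50.]))]
meeple in tongs frame 88.26506502926456 -2.712373532464586
385 239 259
389 239 259
393 238 259
397 250 258
```

```bash
python3 plan.py 478.3,-372.2,8,-115 478.3,-372.2,-20,-115
```

```text
t 11.85 tcp [ 481.5 -369.5   54.6] [-8.9760e+01 -3.0000e-02 -1.1483e+02] F [-0.5 -0.5  0.1] gap 31.4 q [-42.  15.  93.   0.  72.  72.]
478.3,-372.2,8,-115 lin [0.0127, 0.1553, -0.0066] tw [-0.0026, 0.0019, 0.0004]
478.3,-372.2,-20,-115 lin [0.0126, 0.2487, -0.007] tw [-0.0026, 0.0019, 0.0004]
```

Shift first, then straight down.

Request:
{"method": "move_arm", "body": {"linear": [[0.012, 0, -0.007], [0.012, 0.02, -0.007], [0.012, 0.05, -0.007], [0.012, 0.08, -0.007], [0.012, 0.11, -0.007], [0.012, 0.14, -0.007], [0.012, 0.17, -0.007], [0.012, 0.2, -0.007], [0.012, 0.225, -0.007], [0.012, 0.245, -0.007], [0.012, 0.245, -0.007], [0.012, 0.245, -0.007]], "twist": [[-0.002, 0, 0], [-0.002, 0, 0], [-0.002, 0, 0], [-0.002, 0, 0], [-0.002, 0, 0], [-0.002, 0, 0], [-0.002, 0, 0], [-0.002, 0, 0], [-0.002, 0, 0], [-0.002, 0, 0], [-0.002, 0, 0], [-0.002, 0, 0]], "hand": [-0.27, -0.27, -0.27, -0.27, -0.27, -0.27, -0.27, -0.27, -0.27, -0.27, -0.27, -0.27]}}

```text
time: 12.85
tool_pos: [478.1, -371.8, -19.4]
tcp_rot: [-90.0, -0.0, -114.8]
ft_force: [0.5, -0.6, -0.6]
finger_gap: 31.2
```

Run:
```python
from h import *
q=snap('side'); print(r.sense()['tool_pos'],r.sense()['ft_force'])
save(q,'c8.png',(310,220,430,310),6)
```

```text
[ 478.55540504 -372.19543839  -18.69809161] [-0.36174214  0.07143466 -0.62426068]
```

View pics/c8.png

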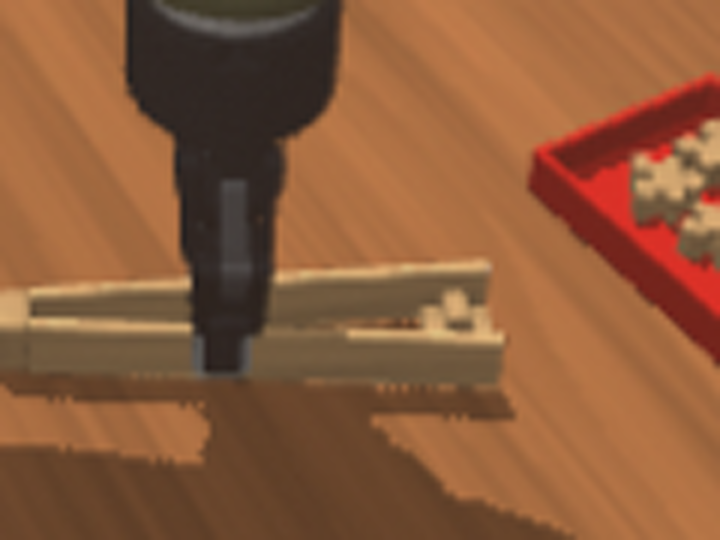

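The meeple (crop (457,310)) stands upright between the two arms, just inside the tips, clear of the gripper. Squeeze.

Request:
{"method": "move_arm", "body": {"linear": [[0, 0, 0], [0, 0, 0], [0, 0, 0], [0, 0, 0], [0, 0, 0], [0, 0, 0], [0, 0, 0], [0, 0, 0], [0, 0, 0], [0, 0, 0], [0, 0, 0], [0, 0, 0]], "twist": [[0, 0, 0], [0, 0, 0], [0, 0, 0], [0, 0, 0], [0, 0, 0], [0, 0, 0], [0, 0, 0], [0, 0, 0], [0, 0, 0], [0, 0, 0], [0, 0, 0], [0, 0, 0]], "hand": [-0.31, -0.35, -0.38, -0.41, -0.44, -0.47, -0.5, -0.55, -0.65, -0.8, -1, -1], "force": 22}}

```text
time: 13.9
tool_pos: [478.6, -372.2, -18.7]
tcp_rot: [-89.9, -0.0, -114.8]
ft_force: [-0.2, 0.2, -0.4]
finger_gap: 22.3
```

Request:
{"method": "move_arm", "body": {"linear": [[0, 0, 0], [0, 0, 0], [0, 0, 0], [0, 0, 0], [0, -0.02, 0], [0, -0.05, 0], [0, -0.08, 0], [0, -0.12, 0], [0, -0.16, 0], [0, -0.2, 0], [0, -0.2, 0]], "twist": [[0, 0, 0], [0, 0, 0], [0, 0, 0], [0, 0, 0], [0, 0, 0], [0, 0, 0], [0, 0, 0], [0, 0, 0], [0, 0, 0], [0, 0, 0], [0, 0, 0]], "hand": [-1, -1, -1, -1, -1, -1, -1, -1, -1, -1, -1]}}

```text
time: 14.82
tool_pos: [480.5, -374.0, 45.8]
tcp_rot: [-89.6, -0.1, -114.8]
ft_force: [0.1, -0.3, -0.0]
finger_gap: 22.0
```

```bash
python3 - <<'E'
from h import *
q=snap('side'); save(q,'c9.png',(310,190,430,280),6)
E
python3 plan.py
```

```text
t 14.87 tcp [ 480.  -373.5   44.1] [ -89.68   -0.12 -114.83] F [ 0.  -0.9 -1. ] gap 22.0 q [-43.  15.  93.  -0.  71.  72.]
```

View pics/c9.png

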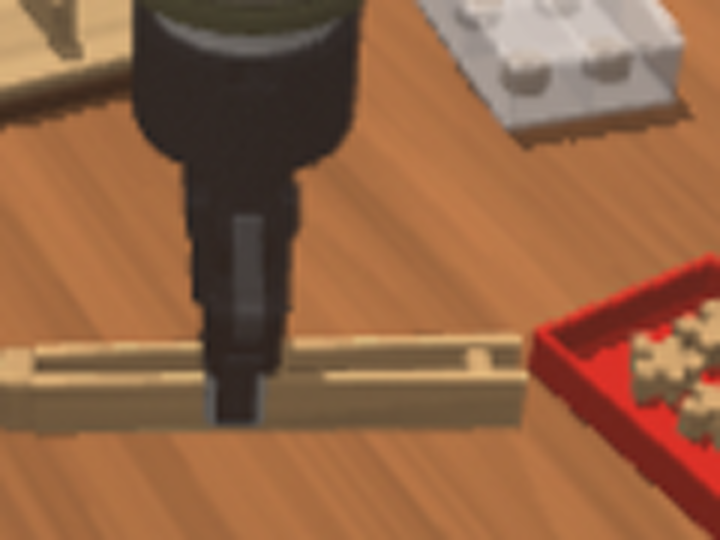

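The meeple (crop (480,358)) is clamped upright between the arms near the tips, off the shelf, with gap 22.0. Carry it over the board at a gentle speed.

```bash
python3 plan.py 480,-373.5,95,-115 461,-30,95,-90
```

```text
t 14.87 tcp [ 480.  -373.5   44.1] [ -89.68   -0.12 -114.83] F [ 0.  -0.9 -1. ] gap 22.0 q [-43.  15.  93.  -0.  71.  72.]
480,-373.5,95,-115 lin [0.0003, -0.1695, 0.001] tw [-0.0036, 0.0019, 0.0013]
461,-30,95,-90 lin [-1.0122, -0.1747, -0.5373] tw [-0.0033, -0.2759, 0.0021]
```

Request:
{"method": "move_arm", "body": {"linear": [[0, -0.04, 0], [0, -0.09, 0], [-0.02, -0.14, 0], [-0.05, -0.17, -0.02], [-0.1, -0.17, -0.05], [-0.15, -0.17, -0.08], [-0.2, -0.17, -0.11], [-0.25, -0.17, -0.14], [-0.3, -0.17, -0.16], [-0.35, -0.17, -0.19], [-0.4, -0.17, -0.22], [-0.44, -0.17, -0.24]], "twist": [[0, 0, 0], [0, 0, 0], [0, -0.01, 0], [0, -0.02, 0], [0, -0.03, 0], [0, -0.045, 0], [0, -0.06, 0], [0, -0.075, 0], [0, -0.09, 0], [0, -0.1, 0], [0, -0.11, 0], [0, -0.12, 0]], "hand": [-1, -1, -1, -1, -1, -1, -1, -1, -1, -1, -1, -1]}}

```text
time: 15.87
tool_pos: [469.6, -221.7, 94.5]
tcp_rot: [-89.7, -0.2, -103.9]
ft_force: [-0.1, -0.3, -0.5]
finger_gap: 21.8
```

```bash
python3 plan.py 461,-30,95,-90
```

```text
t 15.87 tcp [ 469.6 -221.7   94.5] [ -89.73   -0.16 -103.94] F [-0.1 -0.3 -0.5] gap 21.8 q [-31.  -1. 105.  -0.  75.  73.]
461,-30,95,-90 lin [-0.6132, -0.0043, -0.1817] tw [-0.0027, -0.1549, 0.0021]
```

Request:
{"method": "move_arm", "body": {"linear": [[-0.05, 0, -0.015], [-0.11, 0, -0.03], [-0.18, 0, -0.05], [-0.25, 0, -0.07], [-0.32, 0, -0.09], [-0.39, 0, -0.11], [-0.46, 0, -0.135], [-0.52, 0, -0.155], [-0.57, 0, -0.17], [-0.6, 0, -0.18], [-0.613, 0, -0.182], [-0.613, 0, -0.182]], "twist": [[0, -0.013, 0], [0, -0.03, 0], [0, -0.045, 0], [0, -0.06, 0], [0, -0.08, 0], [0, -0.1, 0], [0, -0.115, 0], [0, -0.13, 0], [0, -0.145, 0], [0, -0.15, 0], [0, -0.155, 0], [0, -0.155, 0]], "hand": [-1, -1, -1, -1, -1, -1, -1, -1, -1, -1, -1, -1]}}

```text
time: 16.87
tool_pos: [461.0, -29.5, 93.9]
tcp_rot: [-89.8, -0.2, -89.9]
ft_force: [-0.6, -0.0, -1.0]
finger_gap: 22.0
```

Request:
{"method": "move_arm", "body": {"linear": [[0, 0, 0], [0, 0, 0], [0, 0, 0], [0, 0, 0], [0, 0, 0], [0, 0, 0]], "twist": [[0, 0, 0], [0, 0, 0], [0, 0, 0], [0, 0, 0], [0, 0, 0], [0, 0, 0]], "hand": [-1, -1, -1, -1, -1, -1]}}

```text
time: 17.37
tool_pos: [461.0, -29.8, 93.8]
tcp_rot: [-89.8, -0.2, -89.9]
ft_force: [-0.2, 0.1, -0.9]
finger_gap: 21.5
```

```bash
python3 - <<'E'
from h import *
import m3
q=snap('side'); save(q,'c10.png',(260,110,400,220),5)
a=cv2.imread('pics/c10.png')
for P,col in((m3.corners((551,-28.5),-1.57,80,55,20),(255,0,255)),(m3.corners((551,-28.5),0,13,7,112),(0,255,0)),(m3.corners((551,-28.5),0,13,7,140),(0,255,0))):
    L=np.array([m3.proj(q,X) for X in P]); cv2.polylines(a,[((L-[260,110]+.5)*5).astype(int)],True,col,1)
cv2.imwrite('pics/c10.png',a)
E
python3 plan.py
```

```text
pins->side [328.7 179.7] [328.7 184. ] [300.6 199.5] [300.8 203.9]
(782, 800, 3)
t 17.42 tcp [461.  -29.8  93.8] [-89.77  -0.23 -89.94] F [ 0.1  0.5 -0.8] gap 21.6 q [-10. -10. 114.  -0.  76.  80.]
```

View pics/c10.png

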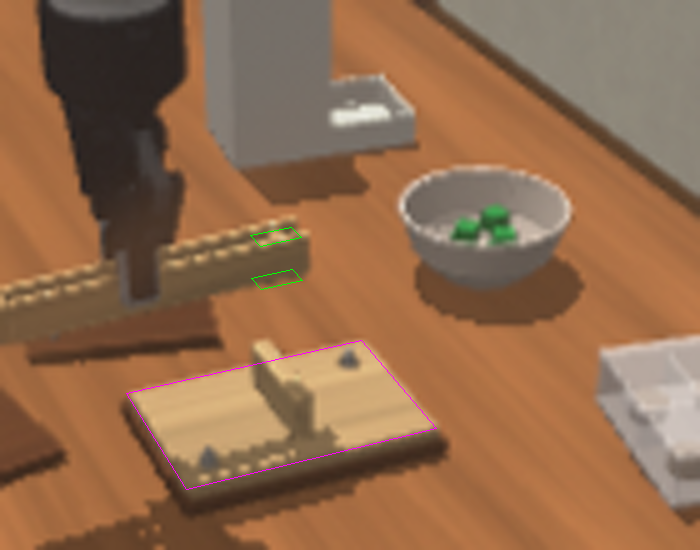

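The picture shows the meeple clamped at crop (275,237), right at its predicted place 100 mm above the base top over the board's centre. The board lies flush on its outline with both pins through the holes. Hand in.

```bash
python3 -c "
from bench import r
print(r.hand_in())"
```

```text
the job is handed in; nothing more can be done
None
```

The board is seated on its base and let go. The tongs hold the meeple about 100 mm above the base's top, over the board's centre. I handed the job in at about 17.4 s of the 58 s allowed; it gave no verdict.

- **Last checks:** In the last picture the board lies on its predicted outline with both pins up through the holes, and nothing touches it. The meeple appears at its predicted place. The gripper opening was steady at about 21.6 mm, and the arm was still over the last 0.5 s. I did not measure the clamping forces directly. I did not re-measure the bystanders; in the pictures they looked undisturbed.
- **What disagreed:**
  - The real fingertips sit about 30 mm higher than the reported tool position. Because of this the first attempt to grip the board closed on air just above its wall, without moving anything. I corrected for it in every later move.
  - The fingertips touched the shelf lightly (7.6 N) while gripping the tongs.
- **Picture budget:** I viewed 14 pictures by my count, four over the budget of 10.

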